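Swap the filter cartridge in the lamp module's push-push bay

ROBOT

A 6-joint arm with a two-finger parallel gripper is mounted at the origin on the work surface. World frame = base frame: x ahead of the robot, y to its left, z up, the work surface at z = 0. Lengths are in m, angles in degrees, forces in N, time in s.
With the tool pointing down it reaches from about 0.25 to 0.725 m from the base axis. Payload 9.7 kg.
Tool frame: the origin (TCP) lies at the very end of the fingers, on their centre line; the grasp point (between the pads) lies grasp_offset behind it (grasp_offset is the distance from the TCP to the grasp point, in m); z points along the fingers, y is the line along which they close (so a half turn about z gives the same grasp; the last joint's range is limited). The gripper opens to 85 mm and grips with 20 to 120 N. Pads are 22 mm wide; open, the fingers measure 114 mm over their backs; the gripper's body (76 mm by 85 mm) begins 54 mm behind the grasp point. The pads swing forward as they close: fully open they stand 13 mm farther back than shut.
Start: joints at [-75.401, 4.979, 10.078, 95.1, 0, 90], TCP at [0.139, -0.532, 0.231] pointing down, gripper open.
Joint ranges: [-179.16, 179.16], [-48.56, 103.87], [-65.8, 70.77], [-126.05, 130.52], [-82.76, 87.17], [-180, 180]. Speed limits (degrees/s): [127.2, 127.2, 147.25, 180, 180, 180].

INTERFACE

Orientations are given as [roll, pitch, yaw] about the fixed x, y, z axes, in that order (R = Rz(yaw) Ry(pitch) Rx(roll)).
In Python, from workcell import get_obs, camera, calibration, job_done, recognise, cut_out, mark_of, grasp_offset gives the robot as it stands.
- The arm moves only by the tool servo_tool, never from a script. Its argument "moves" is a list of rows, each a list of 3 entries, a list of its own where there are three numbers: the turn, a rotation vector about the tool's x, y, z in degrees, then the shift along the tool's x, y, z in m, then the opening in per cent of the stroke, from 0 (shut) to 100 (fully open). In form: [[[ax, ay, az], [x, y, z], claw], ...]. A call has 1 to 12 rows; each row shifts and turns the commanded pose from where the row before left it, along the tool's axes as they then stand; what a row does not reach is not made up. A row lasts 1/10 s, in which the tool goes at most 50 mm and 8.59 degrees, less where a joint would pass 70% of its speed; a pose out of reach is approached as far as the arm can. A call is refused whole if a number of a shift passes 0.05 or a number of a turn 8.59, either way. A call with a gripper value outside its range is refused whole. The fingers move at their own pace and stop on an object; "force" is the grip in N (left out, the last holds). Time passes only in rows, so rows that do not move let the fingers close. It gives the time, the measured TCP pose, the force, the opening and the grip force at its end, in the units of the state.
- get_obs(): the state, without advancing time (a new reading comes with each control period).
- camera(name): name is "side" or "top"; returns (picture, depth): 400x640x3 uint8, red, green, blue; 400x640 float32, m along the optical axis (not along the pixel's ray), 0 where there is no reading.
- calibration(name): a dict with "camera_matrix" (3x3 intrinsics, pixels), "R" (3x3) and "t" (3): a world point X has camera coordinates R X + t. Camera axes: x right, y down, z forward; pixel columns grow to the right and rows downward; lengths in m; the calibration is good to about 2 mm. A picture is of the moment at which its call begins. calibration takes no time and is no camera call.
- job_done(): hands the job in; it is judged then, once.
Trained networks look in the newest picture that a camera, given by its name, has taken for a name from the list of things; names that differ only in an ending like _2 or _b are one class to them, and where a whole thing is asked for, a point or a joint stands for the part that bears it (a point fixed in the world has none). Each returns a list of dicts, best first, with "score" (0 to 1); they miss things now and then, are a little off and sometimes report something else, mostly with a low value. They report only what shows in the picture. A call takes as long as a camera call.
- recognise(name, camera): "xyz" ([x, y, z] in m, in the coordinates of the camera as it stood for that picture, good to about 4 mm: the middle of the surface that is visible of it).
- cut_out(name, camera): "mask" (400x640 bool, what is visible of it).
- mark_of(name, camera): "xyz" ([x, y, z] in m, in the coordinates of the camera as it stood for that picture, good to about 4 mm: a listed point, or the origin of a listed thing).
The state is a dict: "time": time; "q": joint angles; "qd": joint speeds; "joint_efforts": joint torques, N m; "ee_pos": TCP position; "tcp_rot": TCP orientation; "wrist_force": force on the tool from outside, world axes, zero at the start; "torque": the same for the moment, N m; "opening": finger opening in m; "grasp_force": force on a finger pad.
Only numpy, scipy, OpenCV 4.12 (cv2) and the standard library are available. Lean on these libraries where they do the work, as an engineer would, in place of code of your own. Each camera call takes 0.05 s, during which the arm holds its last target. There are 200 camera calls.

TASK

Swap the filter cartridge in the lamp module: press the blue cartridge down once so that its catch lets go and it pops up, lift it out and stand it upright in the grey return tray, then take the amber cartridge from the wooden rack, slide it into the bay and press it down until the catch holds it there. Press gently, no harder than the catch needs, and leave the green cartridge and the other things on the desk where they are.

Things in the scene. Friction and masses are not known exactly. Their poses are not given: they have to be found in the camera images.
- bay: lamp module, fixed: beige box 180 x 180 x 110 mm with a dark grey flat top. Origin at the centre of its underside, z up, front (black control panel) towards its -x. In its top, centred, is the cartridge slot, 49 mm along y and 21 mm along x, chamfered 4 mm at the mouth
- bay_mouth (a point): centre of the slot's mouth, level with the module's flat top (110 mm above the desk); axes as the module's
- cradle (a joint): how far the sprung cradle in the slot stands below its free position, m, growing downwards. Free: 0, a cartridge on it then stands 30 mm out of the mouth. Held by the catch: 0.017 to 0.0205, different in each module (cartridge about 10 to 13 mm out of the mouth). Pressing 4.5 mm past the held depth and then easing off works the catch: from free it then holds, from held it lets go
- cradle_top (a point): centre of the cradle's flat top, on which the cartridge stands loose, 40 mm below the mouth when free; rises by itself in under 1 s when let go. Spring: 4.5 N free, 7 N held, with a bump of up to 10 N at about 14 to 17 mm on the way down; from 4 mm past the held depth a rubber buffer adds 7.5 N per mm. The catch works at 8 to 11 N; aim for 13; more than 25 N damages it
- blue: filter cartridge with blue top and blue round window, 18 mm (x) x 46 mm (y) x 70 mm (z), 0.1 kg, origin at the centre of its underside, z up when upright; at first held down in the bay, its axes along the module's. It looks the same either way round. It only stands loose on the cradle and is guided by the slot
- amber: filter cartridge of the same size, orange top and window, standing upright in one of the two pockets of the rack (22 mm deep; it stands 48 mm out of the pocket)
- green: filter cartridge of the same size, green top and window, in the other pocket; to be left there
- rack: wooden rack block, fixed, 50 x 150 x 30 mm, origin at the centre of its underside; two pockets 37 mm either side of its centre along its y, 23 mm (x) x 51 mm (y) wide
- tray: return tray, fixed, open grey plastic tray 130 mm (x) x 150 mm (y), 25 mm high, walls and floor 4 mm; origin at the centre of its underside
- drops: small white drop bottle, bystander, 26 mm diameter, 60 mm high, origin under its centre
- mug: white mug, bystander, 80 mm diameter, 90 mm high, origin under its centre
- lens_box: small paper box with a green band, bystander, 60 x 70 x 35 mm, origin under its centre
- lens_case: flat twin contact lens case, one white and one blue cap, bystander, 28 x 56 x 16 mm, origin under its centre

How it is judged (in metres and radians):
On the way, in this order (a step that is already met when the one before it is completed fails the run):
1. the blue cartridge, still in the slot, has been let go by the catch: cradle back within 4 mm of free (value of joint cradle below 0.004 m and horizontal distance between blue and bay_mouth below 0.006 m and z of blue in the frame of bay below 0.085 m), for 0.2 s.
2. the blue cartridge stands upright in the return tray, let go (x of blue in the frame of tray between -0.06 and 0.06 m and y of blue in the frame of tray between -0.07 and 0.07 m and z of blue in the frame of tray below 0.01 m and angle between blue's own z axis and vertical below 0.15 rad and linear speed of blue below 0.03 m/s and contact force between the fingers and blue below 0.05 N), for 0.2 s.
At the end, for the whole second after the job is handed in: The catch holds the cradle down by itself (15 to 22.5 mm below free, at rest) with the amber cartridge upright in the slot on the cradle (centred within 5 mm), and the blue cartridge stands upright (within 0.15 rad), at rest, on the floor of the return tray (value of joint cradle between 0.015 and 0.0225 m and velocity of joint cradle between -0.004 and 0.004 m/s and horizontal distance between amber and bay_mouth below 0.005 m and z of amber in the frame of bay between 0.045 and 0.056 m and angle between amber's own z axis and vertical below 0.12 rad and x of blue in the frame of tray between -0.06 and 0.06 m and y of blue in the frame of tray between -0.07 and 0.07 m and z of blue in the frame of tray below 0.01 m and angle between blue's own z axis and vertical below 0.15 rad and linear speed of blue below 0.02 m/s); the robot touches nothing.
It fails at once if a cartridge pressed or wedged into the bay with more than 25 N (contact force between any of amber, blue and bay above 25 N).
It fails at once if the robot pushed on the lamp module itself with more than 25 N (contact force between the arm and bay above 25 N).
It fails at once if the fingers pushed on the lamp module itself with more than 25 N (contact force between the fingers and bay above 25 N).
It fails at once if the green cartridge moved by more than 20 mm (distance of green from where it was at the start of the episode above 0.02 m).
It fails at once if a bystander moved by more than 30 mm (distance of any of drops, mug, lens_box, lens_case from where it was at the start of the episode above 0.03 m).
It also fails if it takes over 67 s, if anything falls off the work surface, if the arm or the gripper's body presses on something with over 40 N, if the wrist force passes 120 N, or if a joint passes its speed limit or range.

## Working session

There is one attempt and no reset: what is moved stays moved. The work goes in short steps, Python scripts to look and compute and a tool call to move; the robot and the scene stay as the last step left them, time stands still between calls to the robot, and variables do not carry over. Pictures are saved under pics/ and viewed, at most 10 in all, crops included, and the job is handed in when it is done.

Besides the shell and the picture viewer there is one more tool, called after "Call:" by a JSON object that holds its "fn" and its "kwargs". servo_tool: Moves the arm, as the interface text tells. Its arguments: {"type":"object","properties":{"moves":{"type":"array"},"force":{"type":"number"}},"required":["moves"]}

```bash
mkdir -p pics; cat > h.py <<'E'
import numpy as np, cv2
from workcell import *
def towo(p,cam):
    c=calibration(cam); return np.array(c["R"]).T@(np.array(p)-np.array(c["t"]))
def cloud(dep,cam):
    c=calibration(cam);K=np.array(c["camera_matrix"]);v,u=np.mgrid[0:400,0:640]
    P=np.stack([(u-K[0,2])/K[0,0]*dep,(v-K[1,2])/K[1,1]*dep,dep],-1)
    return (P-np.array(c["t"]))@np.array(c["R"])
E
python3 - <<'E'
from h import *
o=get_obs();print({k:np.round(v,3).tolist() for k,v in o.items()},grasp_offset)
for c in("top","side"):
    im,d=camera(c);cv2.imwrite(f"pics/{c}0.png",im[:,:,::-1]);np.savez(f"{c}0.npz",im=im,d=d)
    cal=calibration(c);print(c,"cam at",-np.array(cal["R"]).T@cal["t"])
for n in["bay_mouth","bay","rack","tray","blue","amber","green","mug","drops","lens_box","lens_case"]:
    for c in("top","side"):
        r=mark_of(n,c)
        for e in r[:2]:print(n,c,round(e["score"],2),np.round(towo(e["xyz"],c),3))
E
```

```text
{'time': 0.0, 'q': [-75.403, 5.011, 10.034, 95.101, 0.002, 89.999], 'qd': [0.102, 0.048, -0.006, -0.035, -0.028, -0.039], 'joint_efforts': [-0.0, -52.039, 46.48, 0.016, -0.0, -0.0], 'ee_pos': [0.139, -0.532, 0.231], 'tcp_rot': [-179.922, -0.002, 14.599], 'wrist_force': [-1.258, -0.442, -0.466], 'torque': [-0.011, -0.049, 0.026], 'grasp_force': 0.0, 'opening': 0.086} 0.0187
top cam at [0.47148703 0.02737429 0.97631737]
side cam at [0.15379572 0.42256122 0.71574069]
bay_mouth top 0.72 [0.565 0.036 0.115]
bay_mouth side 0.78 [0.564 0.035 0.113]
bay_mouth side 0.46 [ 0.493 -0.26   0.008]
bay top 0.95 [0.565 0.033 0.006]
bay side 0.77 [0.562 0.039 0.003]
bay side 0.7 [0.566 0.039 0.055]
rack top 0.77 [ 0.497 -0.293 -0.002]
rack side 0.62 [ 0.493 -0.294  0.002]
tray top 0.62 [0.492 0.303 0.001]
tray side 0.66 [ 0.495  0.301 -0.001]
tray side 0.47 [ 0.634 -0.313  0.001]
blue top 0.64 [0.566 0.041 0.053]
blue side 0.49 [0.562 0.038 0.055]
amber top 0.72 [0.562 0.04  0.056]
amber top 0.71 [ 0.501 -0.328  0.008]
amber side 0.74 [ 0.501 -0.336  0.007]
green top 0.81 [ 0.486 -0.258  0.009]
green side 0.53 [ 0.491 -0.265  0.003]
green side 0.34 [ 0.634 -0.312  0.003]
mug side 0.46 [0.566 0.04  0.056]
drops top 0.6 [0.635 0.293 0.008]
drops side 0.76 [0.638 0.289 0.002]
drops side 0.61 [ 0.492 -0.262  0.008]
lens_box top 0.86 [ 0.659  0.224 -0.002]
lens_box side 0.74 [0.659 0.218 0.   ]
lens_box side 0.71 [0.564 0.038 0.055]
lens_case top 0.78 [ 0.626 -0.312  0.003]
lens_case top 0.6 [ 0.501 -0.327  0.005]
lens_case side 0.47 [ 0.634 -0.312  0.001]
```

View pics/top0.png

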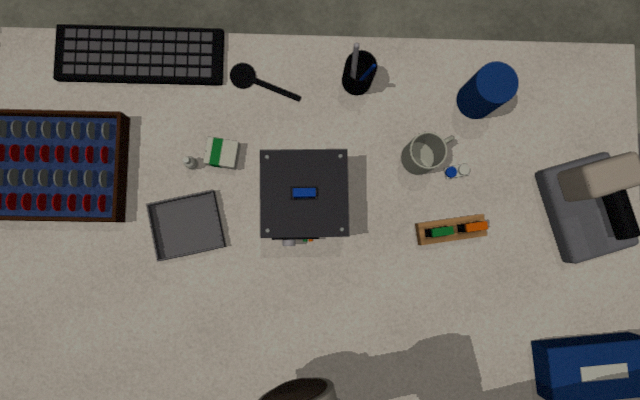

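```bash
cat > fit.py <<'E'
from h import *
def rect(P,m,minA=20):
    # min area rect of largest component's points in world xy
    m=m.astype(np.uint8);n,l,s,_=cv2.connectedComponentsWithStats(m);i=1+np.argmax(s[1:,4]);q=P[l==i]
    (c,wh,a)=cv2.minAreaRect((q[:,:2]*1000).astype(np.float32))
    return np.round(c,1),np.round(wh,1),round(a,1),len(q),np.round(np.median(q[:,2]),4),np.round(q[:,:2].mean(0)*1000,1)
E
python3 - <<'E'
from fit import *
for c in("top","side"):
    f=np.load(c+"0.npz");im,d=f["im"],f["d"];P=cloud(d,c);hsv=cv2.cvtColor(im,cv2.COLOR_RGB2HSV);x,y,z=P[...,0],P[...,1],P[...,2]
    ok=d>0
    near=lambda X,Y,r:ok&(abs(x-X)<r)&(abs(y-Y)<r)
    print(c,"bay top",rect(P,near(.565,.037,.13)&(z>.1)&(z<.116)))
    print("blue top",rect(P,near(.565,.037,.05)&(z>.1165)))
    print("amber top",rect(P,near(.5,-.33,.045)&(z>.063)&(hsv[...,1]>100)))
    print("green top",rect(P,near(.49,-.258,.045)&(z>.063)&(hsv[...,1]>80)))
    print("rack",rect(P,near(.495,-.295,.11)&(z>.022)&(z<.036)))
    print("tray",rect(P,near(.493,.302,.11)&(z>.018)&(z<.035)))
    print("trayfloor",rect(P,near(.493,.302,.05)&(z<.012)))
E
```

```text
top bay top (array([563.4,  36. ]), array([180.5, 180.3]), 1.5, 7553, np.float64(0.1115), array([562.5,  36.8]))
blue top (array([563.3,  36.6]), array([18. , 44.7]), 3.1, 209, np.float64(0.1231), array([562.9,  36.4]))
amber top (array([ 501.7, -330.3]), array([18. , 46.1]), 8.9, 203, np.float64(0.0786), array([ 501.5, -328.1]))
green top (array([ 490.3, -257.3]), array([17.8, 46.4]), 8.9, 199, np.float64(0.0789), array([ 490.2, -256. ]))
rack (array([ 496. , -294.8]), array([ 49.9, 151.4]), 9.0, 986, np.float64(0.0308), array([ 495.2, -289.3]))
tray (array([496.2, 298.7]), array([130.2, 150.9]), 13.3, 585, np.float64(0.0262), array([498.2, 302.2]))
trayfloor (array([493.2, 302. ]), array([ 99.5, 100. ]), 0.1, 1976, np.float64(0.0059), array([492.8, 302.2]))
side bay top (array([563.5,  36.3]), array([182.6, 182.3]), 2.0, 4911, np.float64(0.1114), array([555.7,  44. ]))
blue top (array([563.6,  37.1]), array([20. , 45.9]), 4.3, 153, np.float64(0.1229), array([561.9,  37.8]))
amber top (array([ 501.3, -330.7]), array([17.1, 48.7]), 9.8, 106, np.float64(0.0782), array([ 499.2, -325.8]))
green top (array([ 488.6, -258. ]), array([14.7, 49.5]), 9.3, 105, np.float64(0.078), array([ 486.6, -254.8]))
rack (array([ 496. , -293.6]), array([ 50.1, 152.3]), 8.9, 422, np.float64(0.0309), array([ 484.7, -274.2]))
tray (array([495.6, 298.5]), array([131.1, 150.6]), 13.4, 833, np.float64(0.0252), array([494. , 302.1]))
trayfloor (array([493. , 302.1]), array([99.8, 99.8]), 90.0, 2253, np.float64(0.0054), array([492.4, 304.2]))
```

The top view shows the bay at pixel (304,193) with blue in its slot. The tray is at (187,225). The rack is at (452,230), with green at (441,232) and amber at (476,227). All of them match the fitted positions, so I move to the bay with the fingers shut.

```bash
cat > go.py <<'E'
import sys
from h import *
from scipy.spatial.transform import Rotation as R
o=get_obs();Rt=R.from_euler('xyz',o["tcp_rot"],degrees=True)
t=np.array(list(map(float,sys.argv[1:4])));psi=float(sys.argv[4])
Rg=R.from_euler('xyz',[180,0,psi],degrees=True)
print("shift in current tool axes mm",np.round(Rt.inv().apply(t-o["ee_pos"])*1000,1),"turn",np.round((Rt.inv()*Rg).as_rotvec(degrees=True),2))
print("after turn, in new axes mm",np.round(Rg.inv().apply(t-o["ee_pos"])*1000,1))
print("t",round(o["time"],2),"pos",np.round(o["ee_pos"],4),np.round(o["tcp_rot"],2),"F",np.round(o["wrist_force"],2),"open",round(o["opening"],4),round(o["grasp_force"],2))
E
python3 go.py .5634 .0364 .20 91.7
```

```text
shift in current tool axes mm [ 554.4 -443.2   31.3] turn [  0.    0.  -77.1]
after turn, in new axes mm [555.8 441.4  31.3]
t 1.2 pos [ 0.1386 -0.5322  0.2313] [180.    0.   14.6] F [-0.09  0.74 -0.33] open 0.0854 0.0
```

Call:
{"fn": "servo_tool", "kwargs": {"moves": [[[0, 0, 0], [0.031, -0.0246, 0], 0], [[0, 0, 0], [0.031, -0.0246, 0], 0], [[0, 0, 0], [0.031, -0.0246, 0], 0], [[0, 0, 0], [0.031, -0.0246, 0], 0], [[0, 0, 0], [0.031, -0.0246, 0], 0], [[0, 0, 0], [0.031, -0.0246, 0], 0], [[0, 0, 0], [0.031, -0.0246, 0], 0], [[0, 0, 0], [0.031, -0.0246, 0], 0], [[0, 0, 0], [0.031, -0.0246, 0], 0], [[0, 0, 0], [0.031, -0.0246, 0], 0], [[0, 0, 0], [0.031, -0.0246, 0], 0], [[0, 0, 0], [0.031, -0.0246, 0], 0]]}}

```text
time: 2.4
ee_pos: [0.425, -0.1513, 0.2315]
tcp_rot: [180.0, -0.0, 14.6]
wrist_force: [1.4, -0.1, 0.3]
opening: 0.0002
grasp_force: 0.0
```

Call:
{"fn": "servo_tool", "kwargs": {"moves": [[[0, 0, 0], [0.031, -0.0246, 0], 0], [[0, 0, 0], [0.031, -0.0246, 0], 0], [[0, 0, 0], [0.031, -0.0246, 0], 0], [[0, 0, 0], [0.031, -0.0246, 0], 0], [[0, 0, 0], [0.031, -0.0246, 0], 0], [[0, 0, 0], [0.028, -0.0246, 0], 0]]}}

```text
time: 3.0
ee_pos: [0.565, 0.0377, 0.2312]
tcp_rot: [180.0, -0.0, 14.6]
wrist_force: [0.3, -0.9, 0.8]
opening: -0.0002
grasp_force: 0.0
```

Call:
{"fn": "servo_tool", "kwargs": {"moves": [[[0, 0, -8.5], [0, 0, 0], 0], [[0, 0, -8.5], [0, 0, 0], 0], [[0, 0, -8.5], [0, 0, 0], 0], [[0, 0, -8.5], [0, 0, 0], 0], [[0, 0, -8.5], [0, 0, 0], 0], [[0, 0, -8.5], [0, 0, 0], 0], [[0, 0, -8.5], [0, 0, 0], 0], [[0, 0, -8.5], [0, 0, 0], 0], [[0, 0, -8.5], [0, 0, 0], 0], [[0, 0, -0.6], [0, 0, 0.031], 0], [[0, 0, 0], [0, 0, 0.03], 0], [[0, 0, 0], [0, 0, 0.02], 0]]}}

```text
time: 4.2
ee_pos: [0.5635, 0.0361, 0.1482]
tcp_rot: [-179.9, 0.0, 91.7]
wrist_force: [-0.5, 0.1, -0.4]
opening: 0.0003
grasp_force: 0.0
```

```bash
python3 go.py .5634 .0364 .122 91.7
```

```text
shift in current tool axes mm [ 0.3 -0.  26.2] turn [-0.1  0.   0. ]
after turn, in new axes mm [ 0.3 -0.1 26.2]
t 4.2 pos [0.5635 0.0361 0.1482] [-179.9    0.    91.7] F [-0.5   0.08 -0.44] open 0.0003 0.0
```

Call:
{"fn": "servo_tool", "kwargs": {"moves": [[[0, 0, 0], [0, 0, 0.01], 0], [[0, 0, 0], [0, 0, 0.01], 0], [[0, 0, 0], [0, 0, 0.004], 0], [[0, 0, 0], [0, 0, 0.001], 0], [[0, 0, 0], [0, 0, 0.001], 0], [[0, 0, 0], [0, 0, 0.001], 0], [[0, 0, 0], [0, 0, 0.001], 0], [[0, 0, 0], [0, 0, 0], 0], [[0, 0, 0], [0, 0, 0], 0]]}}

```text
time: 5.1
ee_pos: [0.5641, 0.0362, 0.1224]
tcp_rot: [180.0, 0.0, 91.7]
wrist_force: [-0.9, -0.2, -1.0]
opening: -0.0001
grasp_force: 0.0
```

Call:
{"fn": "servo_tool", "kwargs": {"moves": [[[0, 0, 0], [0, 0, 0.001], 0], [[0, 0, 0], [0, 0, 0.001], 0], [[0, 0, 0], [0, 0, 0], 0], [[0, 0, 0], [0, 0, 0], 0]]}}

```text
time: 5.5
ee_pos: [0.5643, 0.0362, 0.1207]
tcp_rot: [180.0, -0.0, 91.7]
wrist_force: [-0.5, 0.8, 4.4]
opening: 0.0002
grasp_force: 2.4
```

Call:
{"fn": "servo_tool", "kwargs": {"moves": [[[0, 0, 0], [0, 0, 0.001], 0], [[0, 0, 0], [0, 0, 0.001], 0], [[0, 0, 0], [0, 0, 0], 0], [[0, 0, 0], [0, 0, 0], 0]]}}

```text
time: 5.9
ee_pos: [0.5643, 0.0362, 0.1187]
tcp_rot: [180.0, -0.0, 91.7]
wrist_force: [-0.6, -0.0, 5.2]
opening: -0.0002
grasp_force: 2.8
```

Call:
{"fn": "servo_tool", "kwargs": {"moves": [[[0, 0, 0], [0, 0, 0.0005], 0], [[0, 0, 0], [0, 0, 0.0005], 0], [[0, 0, 0], [0, 0, 0], 0], [[0, 0, 0], [0, 0, 0], 0]]}}

```text
time: 6.3
ee_pos: [0.5643, 0.0362, 0.1177]
tcp_rot: [180.0, -0.0, 91.7]
wrist_force: [-0.1, 0.5, 5.1]
opening: -0.0001
grasp_force: 2.8
```

Call:
{"fn": "servo_tool", "kwargs": {"moves": [[[0, 0, 0], [0, 0, 0.0005], 0], [[0, 0, 0], [0, 0, 0], 0], [[0, 0, 0], [0, 0, 0], 0]]}}

```text
time: 6.6
ee_pos: [0.5643, 0.0361, 0.1174]
tcp_rot: [179.9, -0.0, 91.7]
wrist_force: [-0.5, 1.2, 6.6]
opening: -0.0
grasp_force: 3.1
```

Call:
{"fn": "servo_tool", "kwargs": {"moves": [[[0, 0, 0], [0, 0, 0.0005], 0], [[0, 0, 0], [0, 0, 0], 0], [[0, 0, 0], [0, 0, 0], 0]]}}

```text
time: 6.9
ee_pos: [0.5644, 0.0362, 0.1171]
tcp_rot: [179.9, -0.0, 91.7]
wrist_force: [-1.3, -0.9, 7.7]
opening: 0.0001
grasp_force: 3.9
```

Call:
{"fn": "servo_tool", "kwargs": {"moves": [[[0, 0, 0], [0, 0, 0.0005], 0], [[0, 0, 0], [0, 0, 0], 0], [[0, 0, 0], [0, 0, 0], 0]]}}

```text
time: 7.2
ee_pos: [0.5646, 0.0362, 0.117]
tcp_rot: [179.9, -0.0, 91.7]
wrist_force: [-1.3, -0.1, 9.2]
opening: 0.0002
grasp_force: 4.8
```

Call:
{"fn": "servo_tool", "kwargs": {"moves": [[[0, 0, 0], [0, 0, 0.0005], 0], [[0, 0, 0], [0, 0, 0.0005], 0], [[0, 0, 0], [0, 0, 0], 0], [[0, 0, 0], [0, 0, 0], 0]]}}

```text
time: 7.6
ee_pos: [0.5649, 0.0362, 0.1167]
tcp_rot: [179.8, -0.0, 91.7]
wrist_force: [-1.0, 1.0, 12.8]
opening: -0.0003
grasp_force: 6.7
```

Call:
{"fn": "servo_tool", "kwargs": {"moves": [[[0, 0, 0], [0, 0, 0.0005], 0], [[0, 0, 0], [0, 0, 0], 0], [[0, 0, 0], [0, 0, 0], 0]]}}

```text
time: 7.9
ee_pos: [0.5651, 0.0362, 0.1165]
tcp_rot: [179.8, -0.0, 91.7]
wrist_force: [-2.4, -0.4, 15.1]
opening: 0.0001
grasp_force: 7.7
```

Call:
{"fn": "servo_tool", "kwargs": {"moves": [[[0, 0, 0], [0, 0, -0.002], 0], [[0, 0, 0], [0, 0, -0.003], 0], [[0, 0, 0], [0, 0, -0.004], 0], [[0, 0, 0], [0, 0, -0.006], 0], [[0, 0, 0], [0, 0, -0.01], 0], [[0, 0, 0], [0, 0, -0.02], 0], [[0, 0, 0], [0, 0, -0.02], 0], [[0, 0, 0], [0, 0, 0], 0]]}}

```text
time: 8.7
ee_pos: [0.5651, 0.0362, 0.1822]
tcp_rot: [179.8, -0.0, 91.7]
wrist_force: [0.2, 0.2, -0.1]
opening: -0.0002
grasp_force: 0.0
```

```bash
python3 - <<'E'
from fit import *
c="side";im,d=camera(c);P=cloud(d,c);x,y,z=P[...,0],P[...,1],P[...,2]
cv2.imwrite("pics/s1.png",cv2.resize(im[:,:,::-1][60:340,200:640],None,fx=1.6,fy=1.6))
hsv=cv2.cvtColor(im,cv2.COLOR_RGB2HSV)
m=(d>0)&(abs(x-.564)<.04)&(abs(y-.036)<.04)&(z>.113)&(z<.15)&(hsv[...,0]>95)&(hsv[...,0]<130)&(hsv[...,1]>120)
print(rect(P,m),np.percentile(P[m][:,2],[50,90,97]))
E
python3 go.py .5634 .0364 .116 91.7
```

```text
(array([563.1,  36.6]), array([18.8, 46.3]), 2.2, 186, np.float64(0.1408), array([560.2,  38.8])) [0.14064805 0.1426152  0.1431604 ]
shift in current tool axes mm [ 0.2 -1.4 64.5] turn [ 0.11 -0.   -0.  ]
after turn, in new axes mm [ 0.2 -1.3 64.5]
t 8.75 pos [0.5647 0.0362 0.1805] [179.89  -0.    91.7 ] F [ 0.85 -0.44  0.48] open 0.0001 0.0
```

View pics/s1.png

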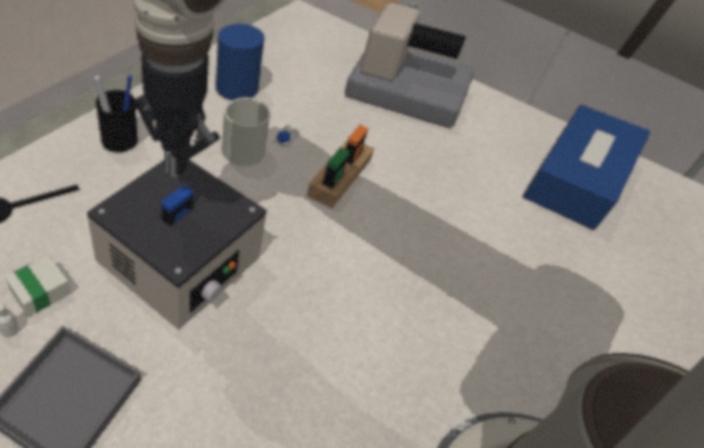

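Call:
{"fn": "servo_tool", "kwargs": {"moves": [[[0, 0, 0], [0, -0.0013, 0], 60], [[0, 0, 0], [0, 0, 0], 60], [[0, 0, 0], [0, 0, 0], 60], [[0, 0, 0], [0, 0, 0], 60], [[0, 0, 0], [0, 0, 0.02], 60], [[0, 0, 0], [0, 0, 0.02], 60], [[0, 0, 0], [0, 0, 0.015], 60], [[0, 0, 0], [0, 0, 0.005], 60], [[0, 0, 0], [0, 0, 0.004], 60], [[0, 0, 0], [0, 0, 0], 60], [[0, 0, 0], [0, 0, 0], 60]], "force": 30}}

```text
time: 9.85
ee_pos: [0.5632, 0.0361, 0.1161]
tcp_rot: [179.9, -0.0, 91.7]
wrist_force: [0.6, 0.2, -0.2]
opening: 0.0512
grasp_force: 0.0
```

Call:
{"fn": "servo_tool", "kwargs": {"moves": [[[0, 0, 0], [0, 0, 0], 30], [[0, 0, 0], [0, 0, 0], 30], [[0, 0, 0], [0, 0, 0], 25], [[0, 0, 0], [0, 0, 0], 20], [[0, 0, 0], [0, 0, 0], 10], [[0, 0, 0], [0, 0, 0], 10], [[0, 0, 0], [0, 0, 0], 10]]}}

```text
time: 10.55
ee_pos: [0.5629, 0.0361, 0.1156]
tcp_rot: [180.0, -0.0, 91.7]
wrist_force: [-0.0, -0.9, 3.7]
opening: 0.0172
grasp_force: 31.8
```

Call:
{"fn": "servo_tool", "kwargs": {"moves": [[[0, 0, 0], [0, 0, -0.004], 10], [[0, 0, 0], [0, 0, -0.008], 10], [[0, 0, 0], [0, 0, -0.012], 10], [[0, 0, 0], [0, 0, -0.016], 10], [[0, 0, 0], [0, 0, -0.02], 10], [[0, 0, 0], [0, 0, -0.02], 10], [[0, 0, 0], [0, 0, -0.01], 10], [[0, 0, 0], [0, 0, 0], 10]]}}

```text
time: 11.35
ee_pos: [0.5635, 0.0361, 0.2072]
tcp_rot: [179.8, -0.0, 91.7]
wrist_force: [-0.5, 0.6, -1.1]
opening: 0.0175
grasp_force: 31.3
```

```bash
python3 go.py .496 .2987 .060 91.7
```

```text
shift in current tool axes mm [264.4 -60.1 147. ] turn [ 0.16 -0.    0.  ]
after turn, in new axes mm [264.4 -59.7 147.2]
t 11.35 pos [0.5635 0.0361 0.2072] [179.84  -0.    91.7 ] F [-0.47  0.62 -1.13] open 0.0175 31.32
```

Call:
{"fn": "servo_tool", "kwargs": {"moves": [[[0, 0, 0], [0.0132, -0.003, 0], 10], [[0, 0, 0], [0.0264, -0.006, 0], 10], [[0, 0, 0], [0.0264, -0.006, 0], 10], [[0, 0, 0], [0.0264, -0.006, 0], 10], [[0, 0, 0], [0.0264, -0.006, 0], 10], [[0, 0, 0], [0.0264, -0.006, 0], 10], [[0, 0, 0], [0.0264, -0.006, 0], 10], [[0, 0, 0], [0.0264, -0.006, 0], 10], [[0, 0, 0], [0.0264, -0.006, 0], 10], [[0, 0, 0], [0.0264, -0.006, 0], 10], [[0, 0, 0], [0.0132, -0.003, 0], 10], [[0, 0, 0], [0, 0, 0], 10]]}}

```text
time: 12.55
ee_pos: [0.494, 0.2997, 0.2042]
tcp_rot: [-179.9, 0.0, 91.8]
wrist_force: [0.3, -0.3, -1.0]
opening: 0.0176
grasp_force: 31.3
```

Call:
{"fn": "servo_tool", "kwargs": {"moves": [[[0, 0, 0], [0, 0, 0.02], 10], [[0, 0, 0], [0, 0, 0.025], 10], [[0, 0, 0], [0, 0, 0.025], 10], [[0, 0, 0], [0, 0, 0.025], 10], [[0, 0, 0], [0, 0, 0.02], 10], [[0, 0, 0], [0, 0, 0.02], 10], [[0, 0, 0], [0, 0, 0.01], 10], [[0, 0, 0], [0, 0, 0.003], 10], [[0, 0, 0], [0, 0, 0], 10], [[0, 0, 0], [0, 0, 0], 10]]}}

```text
time: 13.55
ee_pos: [0.4955, 0.2983, 0.0584]
tcp_rot: [179.9, -0.0, 91.7]
wrist_force: [0.3, 0.3, -0.7]
opening: 0.0177
grasp_force: 31.3
```

```bash
python3 - <<'E'
from fit import *
for c in("top","side"):
    im,d=camera(c);P=cloud(d,c);x,y,z=P[...,0],P[...,1],P[...,2]
    hsv=cv2.cvtColor(im,cv2.COLOR_RGB2HSV)
    m=(d>0)&(abs(x-.496)<.06)&(abs(y-.298)<.06)&(z>.0)&(z<.09)
    b=m&(hsv[...,0]>95)&(hsv[...,0]<130)&(hsv[...,1]>120)
    print(b.sum(),b.any() and np.percentile(P[b][:,2],[0,3,50,97]))
cv2.imwrite("pics/s2.png",cv2.resize(im[240:400,100:340,::-1],None,fx=3,fy=3))
E
python3 go.py .496 .2987 .050 91.7
```

```text
90 [0.03777886 0.0597059  0.08370945 0.08785214]
150 [0.02266849 0.02676992 0.07781838 0.08533995]
shift in current tool axes mm [0.2 0.5 8.3] turn [ 0.08 -0.04 -0.  ]
after turn, in new axes mm [0.2 0.5 8.3]
t 13.65 pos [0.4955 0.2985 0.0583] [ 1.7992e+02 -4.0000e-02  9.1700e+01] F [ 0.29 -0.75 -1.53] open 0.0173 31.31
```

View pics/s2.png

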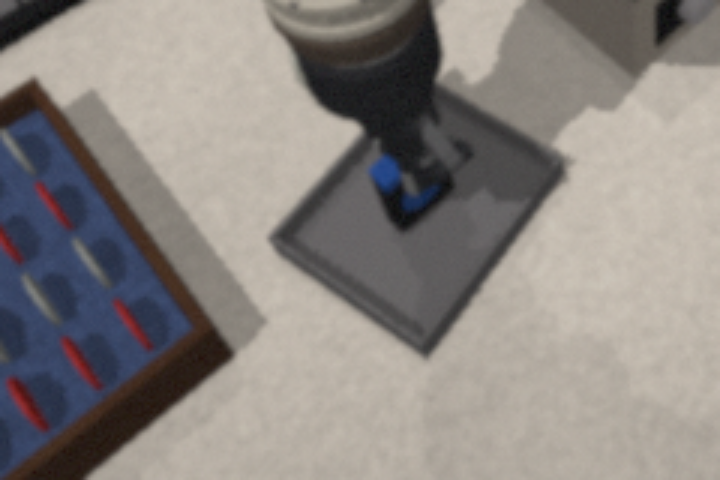

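The view shows blue upright in the fingers at about (410,190), over the middle of the tray and a little above its floor. I lower it until it touches.

Call:
{"fn": "servo_tool", "kwargs": {"moves": [[[0, 0, 0], [0, 0, 0.003], 10], [[0, 0, 0], [0, 0, 0.002], 10], [[0, 0, 0], [0, 0, 0.001], 10], [[0, 0, 0], [0, 0, 0], 10], [[0, 0, 0], [0, 0, 0], 10]]}}

```text
time: 14.15
ee_pos: [0.495, 0.2982, 0.0513]
tcp_rot: [-180.0, 0.0, 91.7]
wrist_force: [-1.2, 0.4, -1.2]
opening: 0.0172
grasp_force: 31.3
```

Call:
{"fn": "servo_tool", "kwargs": {"moves": [[[0, 0, 0], [0, 0, 0.001], 10], [[0, 0, 0], [0, 0, 0.0005], 10], [[0, 0, 0], [0, 0, 0], 10], [[0, 0, 0], [0, 0, 0], 10]]}}

```text
time: 14.55
ee_pos: [0.495, 0.2982, 0.0498]
tcp_rot: [-180.0, 0.0, 91.7]
wrist_force: [0.3, -0.9, -1.8]
opening: 0.0178
grasp_force: 31.3
```

Call:
{"fn": "servo_tool", "kwargs": {"moves": [[[0, 0, 0], [0, 0, 0.001], 10], [[0, 0, 0], [0, 0, 0.0005], 10], [[0, 0, 0], [0, 0, 0], 10], [[0, 0, 0], [0, 0, 0], 10]]}}

```text
time: 14.95
ee_pos: [0.4951, 0.2983, 0.0496]
tcp_rot: [179.9, -0.0, 91.7]
wrist_force: [-2.5, -2.6, 8.1]
opening: 0.017
grasp_force: 32.7
```

Call:
{"fn": "servo_tool", "kwargs": {"moves": [[[0, 0, 0], [0, 0, 0.001], 10], [[0, 0, 0], [0, 0, 0], 10], [[0, 0, 0], [0, 0, 0], 10]]}}

```text
time: 15.25
ee_pos: [0.4952, 0.2983, 0.0495]
tcp_rot: [179.9, -0.0, 91.7]
wrist_force: [-4.1, -3.7, 16.1]
opening: 0.0175
grasp_force: 33.7
```

Call:
{"fn": "servo_tool", "kwargs": {"moves": [[[0, 0, 0], [0, 0, -0.0018], 10], [[0, 0, 0], [0, 0, 0], 10], [[0, 0, 0], [0, 0, 0], 24], [[0, 0, 0], [0, 0, 0], 30], [[0, 0, 0], [0, 0, 0], 40], [[0, 0, 0], [0, 0, 0], 50], [[0, 0, 0], [0, 0, 0], 60], [[0, 0, 0], [0, 0, -0.01], 60], [[0, 0, 0], [0, 0, -0.02], 60], [[0, 0, 0], [0, 0, -0.03], 60], [[0, 0, 0], [0, 0, -0.03], 60], [[0, 0, 0], [0, 0, -0.03], 60]]}}

```text
time: 16.45
ee_pos: [0.4949, 0.2982, 0.1711]
tcp_rot: [180.0, -0.0, 91.7]
wrist_force: [-0.1, 0.5, -0.8]
opening: 0.0511
grasp_force: 0.0
```

```bash
python3 - <<'E'
from fit import *
for c in("top","side"):
    im,d=camera(c);P=cloud(d,c);x,y,z=P[...,0],P[...,1],P[...,2]
    hsv=cv2.cvtColor(im,cv2.COLOR_RGB2HSV)
    m=(d>0)&(abs(x-.496)<.06)&(abs(y-.298)<.06)&(z>.068)&(z<.09)
    print(m.sum(),m.any() and rect(P,m))
cv2.imwrite("pics/s3.png",cv2.resize(im[240:400,100:340,::-1],None,fx=3,fy=3))
E
python3 go.py .5015 -.3303 .200 99
```

```text
204 (array([495.9, 298. ]), array([16.9, 45.9]), 1.1, 204, np.float64(0.0758), array([495.9, 297.4]))
245 (array([495.7, 298.5]), array([18.6, 45.5]), 1.7, 245, np.float64(0.075), array([494.3, 298.8]))
shift in current tool axes mm [-629.2  -13.4  -27.7] turn [ 0.37 -0.18 -7.3 ]
after turn, in new axes mm [-622.4  -93.4  -25.4]
t 16.55 pos [0.4964 0.2991 0.1746] [179.64  -0.2   91.7 ] F [-0.96 -0.18 -0.13] open 0.0509 0.0
```

View pics/s3.png

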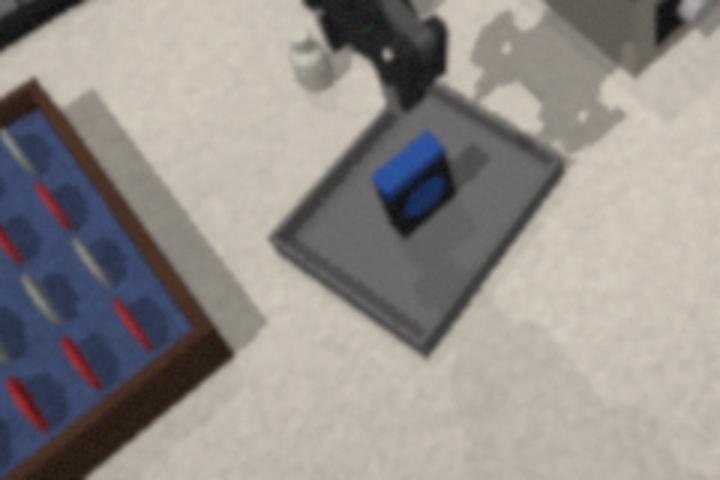

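Call:
{"fn": "servo_tool", "kwargs": {"moves": [[[0, 0, -7.3], [0, 0, -0.025], 60], [[0, 0, 0], [-0.0155, -0.0023, 0], 60], [[0, 0, 0], [-0.0311, -0.0046, 0], 60], [[0, 0, 0], [-0.0311, -0.0046, 0], 60], [[0, 0, 0], [-0.0311, -0.0046, 0], 60], [[0, 0, 0], [-0.0311, -0.0046, 0], 60], [[0, 0, 0], [-0.0311, -0.0046, 0], 60], [[0, 0, 0], [-0.0311, -0.0046, 0], 60], [[0, 0, 0], [-0.0311, -0.0046, 0], 60], [[0, 0, 0], [-0.0311, -0.0046, 0], 60], [[0, 0, 0], [-0.0311, -0.0046, 0], 60]]}}

```text
time: 17.65
ee_pos: [0.4974, -0.0021, 0.1935]
tcp_rot: [-180.0, 0.0, 98.9]
wrist_force: [0.6, 0.2, -0.3]
opening: 0.0513
grasp_force: 0.0
```

Call:
{"fn": "servo_tool", "kwargs": {"moves": [[[0, 0, 0], [-0.0311, -0.0046, 0], 60], [[0, 0, 0], [-0.0311, -0.0046, 0], 60], [[0, 0, 0], [-0.0311, -0.0046, 0], 60], [[0, 0, 0], [-0.0311, -0.0046, 0], 60], [[0, 0, 0], [-0.0311, -0.0046, 0], 60], [[0, 0, 0], [-0.0311, -0.0046, 0], 60], [[0, 0, 0], [-0.0311, -0.0046, 0], 60], [[0, 0, 0], [-0.0311, -0.0046, 0], 60], [[0, 0, 0], [-0.0311, -0.0046, 0], 60], [[0, 0, 0], [-0.0311, -0.0046, 0], 60], [[0, 0, 0], [-0.0155, -0.0023, 0], 60], [[0, 0, 0], [0, 0, 0], 60]]}}

```text
time: 18.85
ee_pos: [0.5006, -0.332, 0.1931]
tcp_rot: [-179.9, -0.0, 98.8]
wrist_force: [-0.5, 0.5, 0.2]
opening: 0.0516
grasp_force: 0.0
```

```bash
python3 go.py .5015 -.3303 .053 99
```

```text
shift in current tool axes mm [  1.5   1.3 140.1] turn [-0.06 -0.04 -0.2 ]
after turn, in new axes mm [  1.6   1.2 140.1]
t 18.85 pos [ 0.5006 -0.332   0.1931] [-1.7994e+02 -4.0000e-02  9.8800e+01] F [-0.46  0.49  0.18] open 0.0516 0.0
```

Call:
{"fn": "servo_tool", "kwargs": {"moves": [[[0, 0, 0], [0, 0, 0.015], 60], [[0, 0, 0], [0, 0, 0.03], 60], [[0, 0, 0], [0, 0, 0.03], 60], [[0, 0, 0], [0, 0, 0.02], 60], [[0, 0, 0], [0, 0, 0.005], 60], [[0, 0, 0], [0, 0, 0], 60], [[0, 0, 0], [0, 0, 0], 60]]}}

```text
time: 19.55
ee_pos: [0.5019, -0.3303, 0.0956]
tcp_rot: [179.9, 0.1, 99.0]
wrist_force: [0.2, -1.0, 0.9]
opening: 0.0514
grasp_force: 0.0
```

```bash
python3 go.py .5015 -.3303 .0535 99
```

```text
shift in current tool axes mm [ 0.1 -0.5 42.1] turn [0.07 0.06 0.01]
after turn, in new axes mm [ 0.1 -0.4 42.1]
t 19.55 pos [ 0.5019 -0.3303  0.0956] [1.7993e+02 6.0000e-02 9.9010e+01] F [ 0.19 -1.02  0.91] open 0.0514 0.0
```

Call:
{"fn": "servo_tool", "kwargs": {"moves": [[[0, 0, 0], [0, -0.0004, 0.015], 60], [[0, 0, 0], [0, 0, 0.015], 60], [[0, 0, 0], [0, 0, 0.01], 60], [[0, 0, 0], [0, 0, 0.002], 60], [[0, 0, 0], [0, 0, 0], 60], [[0, 0, 0], [0, 0, 0], 30], [[0, 0, 0], [0, 0, 0], 25], [[0, 0, 0], [0, 0, 0], 20], [[0, 0, 0], [0, 0, 0], 10], [[0, 0, 0], [0, 0, 0], 10], [[0, 0, 0], [0, 0, 0], 10]]}}

```text
time: 20.65
ee_pos: [0.5013, -0.3307, 0.0528]
tcp_rot: [179.9, 0.0, 99.0]
wrist_force: [0.4, 0.5, 5.0]
opening: 0.0174
grasp_force: 30.5
```

Call:
{"fn": "servo_tool", "kwargs": {"moves": [[[0, 0, 0], [0, 0, -0.004], 10], [[0, 0, 0], [0, 0, -0.008], 10], [[0, 0, 0], [0, 0, -0.015], 10], [[0, 0, 0], [0, 0, -0.025], 10], [[0, 0, 0], [0, 0, -0.03], 10], [[0, 0, 0], [0, 0, -0.03], 10], [[0, 0, 0], [0, 0, -0.025], 10], [[0, 0, 0], [0, 0, -0.01], 10], [[0, 0, 0], [0, 0, 0], 10]]}}

```text
time: 21.55
ee_pos: [0.5015, -0.3308, 0.2009]
tcp_rot: [179.9, 0.1, 99.0]
wrist_force: [-0.4, 0.3, -1.4]
opening: 0.0174
grasp_force: 29.8
```

```bash
python3 - <<'E'
from fit import *
im,d=camera("side");cv2.imwrite("pics/s4.png",cv2.resize(im[40:200,290:530,::-1],None,fx=3,fy=3))
E
python3 go.py .5633 .0365 .20 91.7
```

```text
shift in current tool axes mm [352.9 118.8  -0.9] turn [0.02 0.02 7.3 ]
after turn, in new axes mm [365.1  73.   -0.8]
t 21.6 pos [ 0.5012 -0.3306  0.1992] [1.7998e+02 2.0000e-02 9.9000e+01] F [ 0.7  -0.32 -1.8 ] open 0.0174 29.78
```

View pics/s4.png

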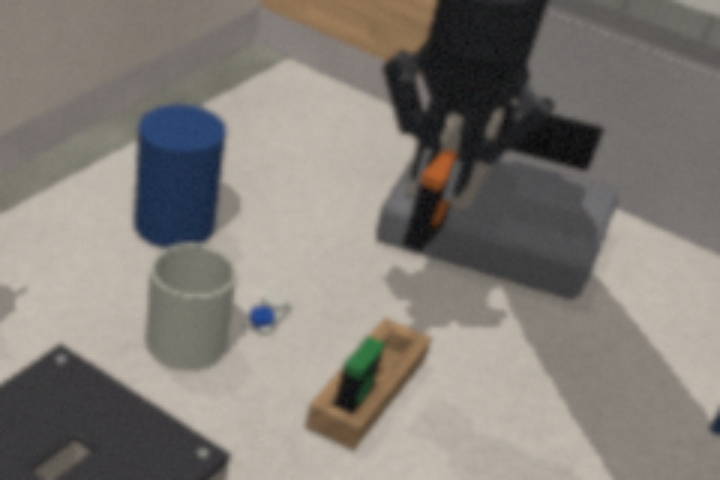

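Amber is held upright at (430,200), and green is undisturbed in the rack at (358,370). I carry amber over the bay.

Call:
{"fn": "servo_tool", "kwargs": {"moves": [[[0, 0, 7.3], [0, 0, 0], 10], [[0, 0, 0], [0.015, 0.003, 0], 10], [[0, 0, 0], [0.028, 0.0056, 0], 10], [[0, 0, 0], [0.028, 0.0056, 0], 10], [[0, 0, 0], [0.028, 0.0056, 0], 10], [[0, 0, 0], [0.028, 0.0056, 0], 10], [[0, 0, 0], [0.028, 0.0056, 0], 10], [[0, 0, 0], [0.028, 0.0056, 0], 10], [[0, 0, 0], [0.028, 0.0056, 0], 10], [[0, 0, 0], [0.028, 0.0056, 0], 10], [[0, 0, 0], [0.028, 0.0056, 0], 10], [[0, 0, 0], [0.028, 0.0056, 0], 10]]}}

```text
time: 22.8
ee_pos: [0.5506, -0.0319, 0.1978]
tcp_rot: [-179.9, -0.0, 91.9]
wrist_force: [0.3, -0.7, -0.6]
opening: 0.0173
grasp_force: 29.7
```

Call:
{"fn": "servo_tool", "kwargs": {"moves": [[[0, 0, 0], [0.028, 0.0056, 0], 10], [[0, 0, 0], [0.028, 0.0056, 0], 10], [[0, 0, 0], [0.014, 0.0028, 0], 10], [[0, 0, 0], [0, 0, 0], 10], [[0, 0, 0], [0, 0, 0], 10], [[0, 0, 0], [0, 0, 0], 10]]}}

```text
time: 23.4
ee_pos: [0.5629, 0.0358, 0.1989]
tcp_rot: [-180.0, 0.0, 91.7]
wrist_force: [0.2, -0.7, -0.2]
opening: 0.0173
grasp_force: 29.7
```

```bash
python3 - <<'E'
from fit import *
for c in("top","side"):
    im,d=camera(c);P=cloud(d,c);x,y,z=P[...,0],P[...,1],P[...,2]
    hsv=cv2.cvtColor(im,cv2.COLOR_RGB2HSV)
    m=(d>0)&(abs(x-.563)<.06)&(abs(y-.037)<.06)&(z>.15)&(hsv[...,0]<20)&(hsv[...,1]>150)
    t=m&(z>.21);print(m.sum(),m.any() and rect(P,m), t.any() and rect(P,t))
    if m.any(): print(np.percentile(P[m],[1,50,99],axis=0))
cv2.imwrite("pics/s5.png",cv2.resize(im[90:250,220:460,::-1],None,fx=3,fy=3))
E
python3 go.py .5633 .0365 .17 91.7
```

```text
5 (array([583.8, -17.8]), array([0., 0.]), 0.0, 1, np.float64(0.6608), array([583.8, -17.8])) (array([583.8, -17.8]), array([0., 0.]), 0.0, 1, np.float64(0.6608), array([583.8, -17.8]))
[[ 0.55147073 -0.02079812  0.66087446]
 [ 0.56175096 -0.01958775  0.66262615]
 [ 0.58350746 -0.01788515  0.66515146]]
178 (array([565.5,  46.7]), array([17.9, 31.9]), 50.8, 96, np.float64(0.2252), array([561.9,  48.9])) (array([565.5,  46.7]), array([17.9, 31.9]), 50.8, 96, np.float64(0.2252), array([561.9,  48.9]))
[[0.5524956  0.01908381 0.16888824]
 [0.55519413 0.04399075 0.21731604]
 [0.57252429 0.05855725 0.22736232]]
shift in current tool axes mm [ 0.9  0.3 29.1] turn [-0.    0.01 -0.05]
after turn, in new axes mm [ 0.9  0.3 29.1]
t 23.5 pos [0.563  0.0356 0.1991] [-1.800e+02  1.000e-02  9.165e+01] F [-0.74  0.19 -0.58] open 0.0172 29.72
```

View pics/s5.png

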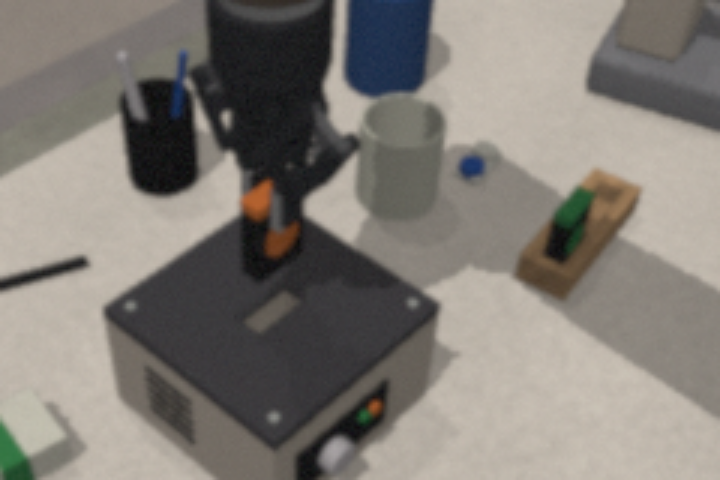

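Amber hangs upright at (270,230), above the empty slot at (272,312). I apply a small correction and lower it.

Call:
{"fn": "servo_tool", "kwargs": {"moves": [[[0, 0, 0], [0.0007, 0.0003, 0.01], 10], [[0, 0, 0], [0, 0, 0.015], 10], [[0, 0, 0], [0, 0, 0.01], 10], [[0, 0, 0], [0, 0, 0.004], 10], [[0, 0, 0], [0, 0, 0.002], 10], [[0, 0, 0], [0, 0, 0.002], 10], [[0, 0, 0], [0, 0, 0.002], 10], [[0, 0, 0], [0, 0, 0.002], 10], [[0, 0, 0], [0, 0, 0.002], 10], [[0, 0, 0], [0, 0, 0], 10], [[0, 0, 0], [0, 0, 0], 10]]}}

```text
time: 24.6
ee_pos: [0.5634, 0.0372, 0.1501]
tcp_rot: [-180.0, -0.0, 91.7]
wrist_force: [0.4, 0.1, -0.8]
opening: 0.0172
grasp_force: 29.7
```

Call:
{"fn": "servo_tool", "kwargs": {"moves": [[[0, 0, 0], [-0.0004, 0, 0.002], 10], [[0, 0, 0], [0, 0, 0.002], 10], [[0, 0, 0], [0, 0, 0.002], 10], [[0, 0, 0], [0, 0, 0], 10]]}}

```text
time: 25.0
ee_pos: [0.5633, 0.0368, 0.1436]
tcp_rot: [-180.0, 0.0, 91.7]
wrist_force: [0.3, 0.5, -0.9]
opening: 0.0177
grasp_force: 29.7
```

In the slot without any side force.

Call:
{"fn": "servo_tool", "kwargs": {"moves": [[[0, 0, 0], [0, 0, 0.003], 10], [[0, 0, 0], [0, 0, 0.003], 10], [[0, 0, 0], [0, 0, 0.004], 10], [[0, 0, 0], [0, 0, 0.004], 10], [[0, 0, 0], [0, 0, 0.004], 10], [[0, 0, 0], [0, 0, 0.003], 10], [[0, 0, 0], [0, 0, 0.003], 10], [[0, 0, 0], [0, 0, 0.002], 10], [[0, 0, 0], [0, 0, 0], 10], [[0, 0, 0], [0, 0, 0], 10]]}}

```text
time: 26.0
ee_pos: [0.5635, 0.0368, 0.1182]
tcp_rot: [180.0, -0.0, 91.7]
wrist_force: [-0.2, -0.9, -0.2]
opening: 0.0174
grasp_force: 29.7
```

Call:
{"fn": "servo_tool", "kwargs": {"moves": [[[0, 0, 0], [0, 0, 0.002], 10], [[0, 0, 0], [0, 0, 0], 10], [[0, 0, 0], [0, 0, 0], 24], [[0, 0, 0], [0, 0, 0], 30], [[0, 0, 0], [0, 0, 0], 40], [[0, 0, 0], [0, 0, 0], 50], [[0, 0, 0], [0, 0, 0], 50], [[0, 0, 0], [0, 0, -0.015], 50], [[0, 0, 0], [0, 0, -0.02], 50], [[0, 0, 0], [0, 0, -0.02], 50], [[0, 0, 0], [0, 0, 0], 0], [[0, 0, 0], [0, 0, 0], 0]]}}

```text
time: 27.2
ee_pos: [0.5638, 0.0369, 0.1719]
tcp_rot: [179.9, -0.0, 91.7]
wrist_force: [-0.1, -0.4, 0.5]
opening: 0.0146
grasp_force: 0.0
```

Call:
{"fn": "servo_tool", "kwargs": {"moves": [[[0, 0, 0], [0, 0, 0], 0], [[0, 0, 0], [0, 0, 0], 0], [[0, 0, 0], [0, 0, 0], 0], [[0, 0, 0], [0, 0, 0], 0]]}}

```text
time: 27.6
ee_pos: [0.5633, 0.0368, 0.1707]
tcp_rot: [-180.0, 0.0, 91.7]
wrist_force: [-0.2, -0.3, -0.1]
opening: 0.0004
grasp_force: 0.0
```

```bash
cat > amb.py <<'E'
from fit import *
for c in("top","side"):
    im,d=camera(c);P=cloud(d,c);x,y,z=P[...,0],P[...,1],P[...,2]
    hsv=cv2.cvtColor(im,cv2.COLOR_RGB2HSV)
    m=(d>0)&(abs(x-.563)<.06)&(abs(y-.037)<.06)&(z>.113)&(z<.16)&(hsv[...,0]<20)&(hsv[...,1]>150)
    print(m.sum(),m.any() and rect(P,m), m.any() and np.percentile(P[m][:,2],[50,90,97]))
E
python3 amb.py;python3 go.py .5633 .0365 .142 91.7
```

```text
0 False False
202 (array([562.9,  36. ]), array([18.4, 47.4]), 1.3, 183, np.float64(0.1407), array([561. ,  38.6])) [0.14054086 0.14231893 0.14308793]
shift in current tool axes mm [-0.3 -0.1 28.9] turn [-0.02  0.   -0.  ]
after turn, in new axes mm [-0.3 -0.1 28.9]
t 27.7 pos [0.5634 0.0368 0.1709] [-179.98    0.     91.7 ] F [-0.06 -1.05  0.59] open 0.0001 0.0
```

Call:
{"fn": "servo_tool", "kwargs": {"moves": [[[0, 0, 0], [-0.0003, 0, 0.015], 0], [[0, 0, 0], [0, 0, 0.01], 0], [[0, 0, 0], [0, 0, 0.004], 0], [[0, 0, 0], [0, 0, 0.002], 0], [[0, 0, 0], [0, 0, 0.002], 0], [[0, 0, 0], [0, 0, 0.002], 0], [[0, 0, 0], [0, 0, 0.002], 0], [[0, 0, 0], [0, 0, 0.002], 0], [[0, 0, 0], [0, 0, 0.001], 0], [[0, 0, 0], [0, 0, 0], 0], [[0, 0, 0], [0, 0, 0], 0]]}}

```text
time: 28.8
ee_pos: [0.5635, 0.0365, 0.1312]
tcp_rot: [180.0, -0.0, 91.7]
wrist_force: [-0.3, 0.3, 3.9]
opening: -0.0
grasp_force: 2.3
```

Call:
{"fn": "servo_tool", "kwargs": {"moves": [[[0, 0, 0], [0, 0, 0.001], 0], [[0, 0, 0], [0, 0, 0.001], 0], [[0, 0, 0], [0, 0, 0.001], 0], [[0, 0, 0], [0, 0, 0.001], 0], [[0, 0, 0], [0, 0, 0.001], 0], [[0, 0, 0], [0, 0, 0], 0], [[0, 0, 0], [0, 0, 0], 0]]}}

```text
time: 29.5
ee_pos: [0.5637, 0.0366, 0.1266]
tcp_rot: [180.0, -0.0, 91.7]
wrist_force: [-1.0, 0.0, 7.1]
opening: 0.0005
grasp_force: 3.3
```

Call:
{"fn": "servo_tool", "kwargs": {"moves": [[[0, 0, 0], [0, 0, 0.001], 0], [[0, 0, 0], [0, 0, 0.001], 0], [[0, 0, 0], [0, 0, 0.001], 0], [[0, 0, 0], [0, 0, 0], 0], [[0, 0, 0], [0, 0, 0], 0]]}}

```text
time: 30.0
ee_pos: [0.5636, 0.0365, 0.1235]
tcp_rot: [180.0, -0.0, 91.7]
wrist_force: [0.5, 0.7, 6.0]
opening: -0.0001
grasp_force: 2.9
```

Call:
{"fn": "servo_tool", "kwargs": {"moves": [[[0, 0, 0], [0, 0, 0.001], 0], [[0, 0, 0], [0, 0, 0.001], 0], [[0, 0, 0], [0, 0, 0.001], 0], [[0, 0, 0], [0, 0, 0], 0], [[0, 0, 0], [0, 0, 0], 0]]}}

```text
time: 30.5
ee_pos: [0.5636, 0.0365, 0.1203]
tcp_rot: [180.0, 0.0, 91.7]
wrist_force: [-0.9, -0.2, 6.1]
opening: -0.0003
grasp_force: 2.9
```

Call:
{"fn": "servo_tool", "kwargs": {"moves": [[[0, 0, 0], [0, 0, 0.001], 0], [[0, 0, 0], [0, 0, 0.001], 0], [[0, 0, 0], [0, 0, 0.001], 0], [[0, 0, 0], [0, 0, 0], 0], [[0, 0, 0], [0, 0, 0], 0]]}}

```text
time: 31.0
ee_pos: [0.5636, 0.0365, 0.1175]
tcp_rot: [180.0, -0.0, 91.7]
wrist_force: [-1.7, 0.0, 7.1]
opening: 0.0001
grasp_force: 3.2
```

Call:
{"fn": "servo_tool", "kwargs": {"moves": [[[0, 0, 0], [0, 0, 0.0005], 0], [[0, 0, 0], [0, 0, 0.0005], 0], [[0, 0, 0], [0, 0, 0], 0], [[0, 0, 0], [0, 0, 0], 0]]}}

```text
time: 31.4
ee_pos: [0.5638, 0.0366, 0.117]
tcp_rot: [179.9, -0.0, 91.7]
wrist_force: [-1.9, -0.1, 9.7]
opening: 0.0
grasp_force: 4.6
```

Call:
{"fn": "servo_tool", "kwargs": {"moves": [[[0, 0, 0], [0, 0, 0.0005], 0], [[0, 0, 0], [0, 0, 0.0005], 0], [[0, 0, 0], [0, 0, 0], 0], [[0, 0, 0], [0, 0, 0], 0]]}}

```text
time: 31.8
ee_pos: [0.5639, 0.0365, 0.1166]
tcp_rot: [179.9, -0.0, 91.7]
wrist_force: [-3.5, -0.4, 13.9]
opening: -0.0001
grasp_force: 6.8
```

Call:
{"fn": "servo_tool", "kwargs": {"moves": [[[0, 0, 0], [0, 0, 0.0003], 0], [[0, 0, 0], [0, 0, 0], 0], [[0, 0, 0], [0, 0, 0], 0]]}}

```text
time: 32.1
ee_pos: [0.5639, 0.0366, 0.1166]
tcp_rot: [179.9, -0.0, 91.7]
wrist_force: [-3.3, -0.8, 14.7]
opening: 0.0001
grasp_force: 7.4
```

Same depth and force as at the release. I ease off and retreat.

Call:
{"fn": "servo_tool", "kwargs": {"moves": [[[0, 0, 0], [0, 0, -0.002], 0], [[0, 0, 0], [0, 0, -0.002], 0], [[0, 0, 0], [0, 0, -0.003], 0], [[0, 0, 0], [0, 0, -0.005], 0], [[0, 0, 0], [0, 0, -0.015], 0], [[0, 0, 0], [0, 0, -0.025], 0], [[0, 0, 0], [0, 0, -0.03], 0], [[0, 0, 0], [0, 0, -0.03], 0], [[0, 0, 0], [-0.03, 0, 0], 0], [[0, 0, 0], [-0.03, 0, 0], 0], [[0, 0, 0], [0, 0, 0], 0], [[0, 0, 0], [0, 0, 0], 0]]}}

```text
time: 33.3
ee_pos: [0.5652, -0.0239, 0.2274]
tcp_rot: [180.0, -0.0, 91.6]
wrist_force: [0.1, 0.4, 0.5]
opening: 0.0003
grasp_force: 0.0
```

```bash
python3 amb.py; python3 - <<'E'
from fit import *
im,d=camera("side");cv2.imwrite("pics/s6.png",im[:,:,::-1])
E
```

```text
138 (array([563.8,  45.6]), array([18.2, 26.1]), 1.2, 138, np.float64(0.1229), array([563.6,  45.4])) [0.1228894  0.1246701  0.12546854]
165 (array([563.4,  36.7]), array([18.5, 46.5]), 2.5, 165, np.float64(0.1227), array([561.8,  38.4])) [0.12271394 0.12403984 0.12456749]
```

View pics/s6.png

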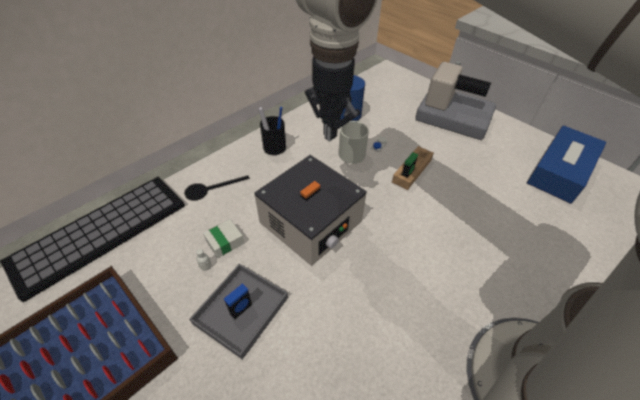

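Amber is held down in the bay at (310,190), its top at about 122 mm as blue's was. Blue stands in the tray at (238,300) and green is in the rack at (410,163). I hand the job in.

```bash
python3 -c "
from workcell import *
print(job_done())"
```

```text
the job is handed in; nothing more can be done
None
```

The swap is done and handed in, though the hand-in returned no verdict: amber is held down in the bay by its catch, blue stands upright in the tray, green is still in the rack, and the measured pressing force peaked at about 15 N (aim 13, limit 25).

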